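Fit each heat sink to its chip

ROBOT

A 7-joint arm with a two-finger parallel gripper is mounted at the origin on the work surface. World frame = base frame: x ahead of the robot, y to its left, z up, the work surface at z = 0. Lengths are in mm, angles in rad, forces in N, time in s.
With the tool pointing down it reaches from about 400 to 750 mm from the base axis. Payload 19.5 kg.
Tool frame: the origin (TCP) lies at the very end of the fingers, on their centre line; the grasp point (between the pads) lies 19 mm behind it (arm.grasp_offset is the distance from the TCP to the grasp point, in mm); z points along the fingers, y is the direction in which the jaws open and shut (so a half turn about z gives the same grasp; the last joint's range is limited). The gripper opens to 85 mm and grips with 20 to 120 N. Pads are 22 mm wide; open, the fingers measure 114 mm over their backs; the gripper's body (76 mm by 85 mm) begins 54 mm behind the grasp point. The pads swing forward as they close: fully open they stand 13 mm farther back than shut.
Start: joints at [1.242, 0.707, -0.028, 1.485, 0.022, 0.951, -0.075], TCP at [162.652, -551.488, 231.268] pointing down, gripper open.
Joint ranges: [-2.71, 2.71], [-0.32, 2.16], [-1.57, 1.52], [0, 2.45], [-1.46, 4.6], [0, 2.02], [-2.83, 2.83]. Speed limits (rad/s): [1.89, 1.89, 2.57, 2.57, 3.01, 3.01, 3.01].

INTERFACE

Orientations are given as a rotation vector (axis times angle).
In Python, from cell import arm, vision, ticket, cut_out gives the robot as it stands. The module is installed in compiled form; this text tells all that it offers.
- The arm moves only by the tool arm_command, never from a script. Its argument "commands" is a list of rows, each an object of numbers: "x", "y", "z": the shift along the tool's x, y, z in cm; "twist": the turn about the tool's z in rad; "grip": the closure in counts, from 0 (fully open) to 255 (shut). A call has 1 to 5 rows; each row shifts and turns the commanded pose from where the row before left it, along the tool's axes as they then stand; what a row does not reach is not made up. A row lasts 1/12 s, in which the tool goes at most 41.7 mm and 7.16 degrees, less where a joint would pass 70% of its speed; a pose out of reach is approached as far as the arm can. A call is refused whole if a number of a shift passes 4.17 or a number of a turn 0.125, either way. A call with a gripper value outside its range is refused whole. The fingers move at their own pace and stop on an object; "grip_force" is the grip in N (left out, the last holds). Time passes only in rows, so rows that do not move let the fingers close. It gives the time, the measured TCP pose, the force and the opening at its end, in the units of the state.
- arm.get_obs(): the state, without advancing time (a new reading comes with each control period).
- vision.capture(name): name is "scene" or "top" or "wrist"; returns a dict with "img" (400x640x3 uint8, blue, green, red), "z_map" (400x640 float32, mm along the optical axis (not along the pixel's ray), 0 where there is no reading), "K" (3x3 intrinsics, pixels), "dist_coeffs" ([k1, k2, p1, p2, k3] as OpenCV has them; the pictures are not rectified), "position" and "attitude" of the camera in the world. Camera axes: x right, y down, z forward; pixel columns grow to the right and rows downward; lengths in mm; the calibration is good to about 2 mm. A picture is of the moment at which its call begins.
- ticket.job_done(): hands the job in, once; it reports no verdict.
Trained networks look in a picture, given as the dict that the camera call returned (one of the last four; its "shot" number tells which), for a name from the list of things; names that differ only in an ending like _2 or _b are one class to them, and where a whole thing is asked for, a point or a joint stands for the part that bears it (a point fixed in the world has none). Each returns a list of dicts, best first, with "conf" (0 to 1); they miss things now and then, are a little off and sometimes report something else, mostly with a low value. They report only what shows in the picture. A call takes as long as a camera call. They do not tell look-alikes from the thing itself.
- cut_out(picture, thing): "mask" (400x640 bool, what is visible of it) and "uv" ([column, row] in pixels, amid what is visible of it).
The state is a dict: "t": time; "qpos": joint angles; "qvel": joint speeds; "joint_torque": joint torques, N m; "position": TCP position; "ee_rot": TCP orientation; "force": force on the tool from outside, world axes, zero at the start; "wrist_torque": the same for the moment, N m; "opening": opening from 0.0 (shut) to 1.0 (fully open).
Only numpy, scipy, OpenCV 4.12 (cv2) and the standard library are available. Lean on these libraries where they do the work, as an engineer would, in place of code of your own. Each camera call takes 0.05 s, during which the arm holds its last target. There are 200 camera calls.

TASK

Three circuit boards are waiting on the electronics bench for their heat sinks. Pick out the three finned aluminium heat sinks and set each one down, without dropping it, flat on the black chip that has the same outline, centred and squared up with it. Leave the capacitor and the transformer standing where they are.

Things in the scene. Friction and masses are not known exactly. Their poses are not given: they have to be found in the camera images.
- sink_large: loose finned heat sink of bare aluminium, 48 x 48 mm in plan, 26 mm tall, upright on its flat 5 mm base plate; origin at the centre of its underside, z up, x along the fins; it can be gripped on either pair of upright sides
- sink_small: loose finned heat sink of bare aluminium, 28 x 28 mm in plan, 24 mm tall, upright on its flat 5 mm base plate; origin at the centre of its underside, z up, x along the fins; it can be gripped on either pair of upright sides
- sink_long: loose finned heat sink of bare aluminium, 66 x 24 mm in plan, 24 mm tall, upright on its flat 5 mm base plate; origin at the centre of its underside, z up, x along the fins (the 66 mm side); it can be gripped on either pair of upright sides
- board_large: green circuit board, 110 (x) x 100 (y) mm, fixed on 8 mm feet, with a large square black chip, 48 x 48 mm, at its centre, sides parallel to x and y; origin on the bench surface below the chip's centre, z up. Board top 12 mm, flat chip top 16 mm above the origin; all other parts are lower than the chip, but for a pin row 19 mm high along the +x edge, 47 mm from the centre
- board_small: green circuit board, 110 (x) x 100 (y) mm, fixed on 8 mm feet, with a small square black chip, 28 x 28 mm, at its centre, sides parallel to x and y; origin on the bench surface below the chip's centre, z up. Board top 12 mm, flat chip top 16 mm above the origin; all other parts are lower than the chip, but for a pin row 19 mm high along the +x edge, 47 mm from the centre
- board_long: green circuit board, 110 (x) x 100 (y) mm, fixed on 8 mm feet, with a long black chip, 66 mm along x by 24 mm along y, at its centre, sides parallel to x and y; origin on the bench surface below the chip's centre, z up. Board top 12 mm, flat chip top 16 mm above the origin; all other parts are lower than the chip, but for a pin row 19 mm high along the +x edge, 47 mm from the centre
- capacitor: loose capacitor, an upright black cylinder 30 mm in diameter and 40 mm tall with a bright metal top; origin at the centre of its underside; a bystander
- transformer: loose small transformer, a dark steel block with a black winding bulging from both sides, 42 (x) x 36 (y) x 32 mm tall; origin at the centre of its underside; a bystander
There are look-alikes about, which are no part of the job. What is shaped like the sink_small but green is not meant.

How it is judged:
By the outcome, as a careful person would: the job done as asked, in the order asked, and still so for the second after the job is handed in, with the robot touching nothing.
It also fails if it takes over 83 s, if anything falls off the work surface, if the arm or the gripper's body presses on something with over 40 N, if the wrist force passes 120 N, or if a joint passes its speed limit or range.

## Working session

There is one attempt and no reset: what is moved stays moved. The work goes in short steps, Python scripts to look and compute and a tool call to move; the robot and the scene stay as the last step left them, time stands still between calls to the robot, and variables do not carry over. Pictures are saved under pics/ and viewed, about 12 in all and at most 16, crops included, and the job is handed in when it is done.

Besides the shell and the picture viewer there is one more tool, called after "Emit:" in YAML: its name, and indented under it one key for each argument. arm_command: Moves the arm, as the interface text tells. Its arguments: {"type":"object","properties":{"commands":{"type":"array","items":{"type":"object","properties":{"x":{"type":"number"},"y":{"type":"number"},"z":{"type":"number"},"twist":{"type":"number"},"grip":{"type":"number"}}}},"grip_force":{"type":"number"}},"required":["commands"]}

```bash
mkdir -p pics
cat > h.py <<'E'
import numpy as np, cv2
from cell import arm, vision, ticket, cut_out
from scipy.spatial.transform import Rotation as R
def cam(n):
    c=vision.capture(n); c['p']=np.array(c['position'],float)
    a=np.array(c['attitude'],float)
    c['R']=a if a.shape==(3,3) else R.from_rotvec(a).as_matrix()
    return c
def cloud(c):
    v,u=np.mgrid[0:400,0:640]
    pts=np.stack([u,v],-1).reshape(-1,1,2).astype(np.float64)
    n=cv2.undistortPoints(pts,np.array(c['K'],float),np.array(c['dist_coeffs'],float)).reshape(400,640,2)
    z=c['z_map'].astype(float)
    P=np.dstack([n[...,0]*z,n[...,1]*z,z])@c['R'].T+c['p']
    P[z<=0]=np.nan
    return P
E
python3 - <<'E'
from h import *
o=arm.get_obs(); print({k:np.round(v,3) for k,v in o.items()})
for n in ['top','scene']:
    c=cam(n); cv2.imwrite(f'pics/{n}0.png',c['img']); print(n,c['p'],c['attitude'],c['K'],c['dist_coeffs'])
    P=cloud(c); np.save(n+'P.npy',P)
    for t in ['sink_large','sink_small','sink_long','board_large','board_small','board_long','capacitor','transformer']:
        for d in cut_out(c,t):
            q=P[d['mask']]; q=q[~np.isnan(q[:,0])]
            if len(q)==0: continue
            zt=np.percentile(q[:,2],95); s=q[q[:,2]>zt-5]
            r=cv2.minAreaRect(s[:,:2].astype(np.float32))
            print(n,t,round(d['conf'],2),np.round(d['uv']),len(q),'med',np.median(q,0).round(),'zt',round(zt,1),'rect',np.round(r[0],1),np.round(r[1],1),round(r[2],1))
E
```

```text
{'t': np.float64(0.0), 'qpos': array([ 1.242,  0.707, -0.028,  1.485,  0.022,  0.951, -0.076]), 'qvel': array([-0.002, -0.001, -0.001,  0.002, -0.001,  0.001,  0.   ]), 'joint_torque': array([-2.0000e-03, -8.8323e+01,  1.2340e+00, -2.3617e+01,  1.7000e-02,
        7.0000e-03, -0.0000e+00]), 'position': array([ 162.601, -551.261,  230.851]), 'ee_rot': array([-3.108, -0.449,  0.   ]), 'force': array([ 0.676, -0.104,  0.116]), 'wrist_torque': array([-0.055,  0.004,  0.013]), 'opening': np.float64(1.0)}
top [387.79872814  18.35856896 956.88641628] [-2.11419702  2.16307662 -0.18488243] [[401.02069755   0.         314.18773386]
 [  0.         401.02069755 205.45208015]
 [  0.           0.           1.        ]] [-0.02290849  0.          0.          0.          0.        ]
top sink_large 0.66 [385. 255.] 478 med [ 439. -148.   20.] zt 27.7 rect [ 438.9 -148.2] [47.2 48.6] 35.3
top sink_small 0.56 [213. 184.] 1837 med [609. 253.  13.] zt 17.5 rect [609.7 253.1] [110.7  99.1] 20.7
top sink_small 0.52 [256. 222.] 153 med [504. 144.   9.] zt 26.2 rect [504.4 144.3] [24.3 27.1] 26.6
top sink_sma
[... 1665 characters left out ...]
2. 302.  18.] zt 25.4 rect [446.2 306.2] [66.7 27.9] 24.1
scene board_large 0.61 [336. 230.] 2028 med [625.  -4.  13.] zt 17.7 rect [615.3  -2.7] [ 98.8 111.5] 71.0
scene board_small 0.65 [460. 210.] 1656 med [615. 247.  13.] zt 17.8 rect [608.8 251.2] [111.1 102. ] 21.0
scene board_long 0.82 [207. 249.] 2662 med [ 632. -225.   13.] zt 17.3 rect [ 622.4 -223.7] [100.8 110.8] 80.5
scene capacitor 0.88 [167. 194.] 314 med [ 444. -306.   25.] zt 40.7 rect [ 437.8 -308.7] [22.1 24.5] 34.8
scene capacitor 0.36 [252. 190.] 541 med [ 449. -148.   23.] zt 26.8 rect [ 438.9 -148.4] [49.8 49. ] 37.1
scene transformer 0.57 [309. 180.] 314 med [444. -14.  25.] zt 33.0 rect [431.6 -12. ] [41.7 33.4] 17.7
```

Run:
```python
import cv2
a=cv2.imread('pics/top0.png')[120:300,130:490]
cv2.imwrite('pics/top0c.png',cv2.resize(a,None,fx=2.2,fy=2.2,interpolation=cv2.INTER_CUBIC))
b=cv2.imread('pics/scene0.png')[130:310,130:510]
cv2.imwrite('pics/scene0c.png',cv2.resize(b,None,fx=2.1,fy=2.1,interpolation=cv2.INTER_CUBIC))
```

```text
(no output)
```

View pics/top0c.png

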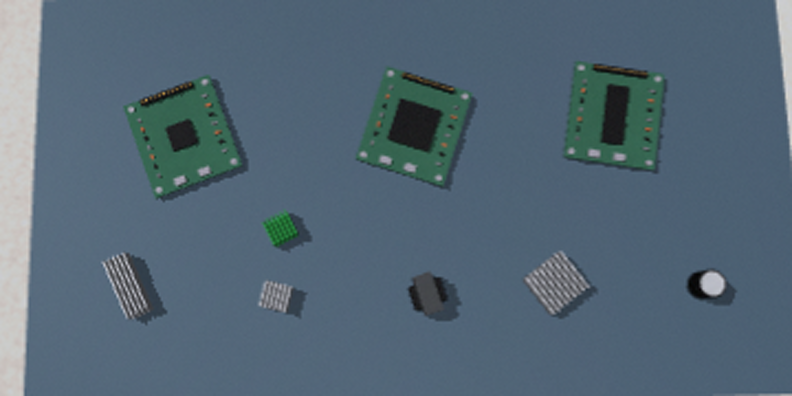

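View pics/scene0c.png

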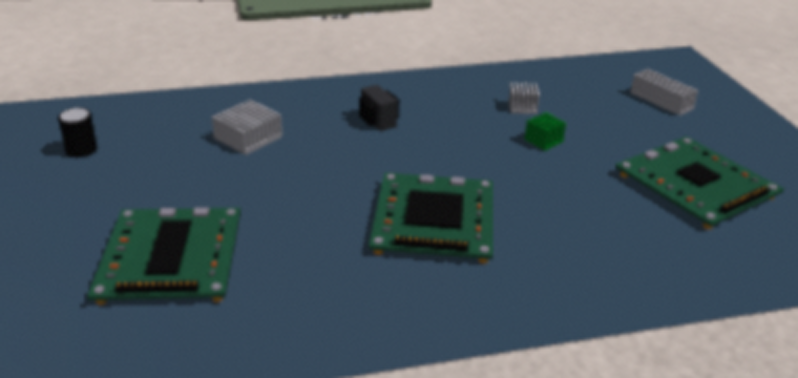

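The top crop shows the boards in a row: small at about (185,135), large at (415,125) and long at (615,115). The grey sinks are long (128,285), small (277,296) and large (558,283). The green decoy is at (281,229), and the bystanders are at (428,293) and (708,284). The scene view agrees. I'm moving over the large sink now.

Emit:
arm_command:
  commands:
    - {"x": 3.15,"y": -2.57}
    - {"x": 3.15,"y": -2.57}
    - {"x": 3.15,"y": -2.57}
    - {"x": 3.15,"y": -2.57}
    - {"x": 3.15,"y": -2.57}

```text
invalid input
```

Emit:
arm_command:
  commands:
    - {"x": 3.15,"y": -2.57}
    - {"x": 3.15,"y": -2.57}
    - {"x": 3.15,"y": -2.57}
    - {"x": 3.15,"y": -2.57}
    - {"x": 3.15,"y": -2.57}

```text
invalid input
```

Emit:
arm_command:
  commands:
    - {"x": 3.15,"y": -2.57}
    - {"x": 3.15,"y": -2.57}
    - {"twist": -0.12}
    - {"twist": -0.12}
    - {"twist": -0.12}

```text
invalid input
```

Emit:
arm_command:
  commands:
    - {}
    - {}

```text
invalid input
```

```bash
cat >> h.py <<'E'
def tool():
    o=arm.get_obs(); M=R.from_rotvec(o['ee_rot']).as_matrix()
    return np.array(o['position']),M,np.degrees(np.arctan2(M[1,0],M[0,0])),o
def rect(q,zlo,zhi):
    """rectangle fitted by min-area on a 1 mm occupancy raster (robust to stray points)"""
    s=q[(q[:,2]>zlo)&(q[:,2]<zhi)][:,:2]
    r=cv2.minAreaRect(s.astype(np.float32)); return r
def look(name,things,save=None,cams='wrist'):
    c=cam(cams); P=cloud(c); p,M,yaw,o=tool()
    if save: cv2.imwrite(f'pics/{save}.png',c['img'])
    print('t',round(o['t'],2),'tcp',p.round(1),'yaw',round(yaw,2),'zaxis',M[:,2].round(4))
    out=[]
    for t in things:
        for d in cut_out(c,t):
            q=P[d['mask']]; q=q[~np.isnan(q[:,0])]
            if len(q)<20: continue
            zt=np.percentile(q[:,2],95); r=rect(q,zt-5,zt+3)
            print(t,round(d['conf'],2),np.round(d['uv']),len(q),'zt',round(zt,1),'c',np.round(r[0],1),np.round(r[1],1),round(r[2],1))
            out.append((t,d,q))
    return c,P,out
E
python3 - <<'E'
from h import *
c,P,o=look('w',['sink_large','board_large','transformer'],'w1')
p,M,y,_=tool()
print('cam in tool',(M.T@(c['p']-p)).round(1),(M.T@c['R']).round(3))
print(arm.get_obs()['qpos'].round(2))
E
```

```text
t 0.95 tcp [ 162.7 -551.5  231.3] yaw 16.43 zaxis [-0.e+00  1.e-04 -1.e+00]
cam in tool [  73.8   -0.3 -142.3] [[-0.    -0.956 -0.292]
 [ 1.     0.    -0.001]
 [ 0.001 -0.292  0.956]]
[ 1.24  0.71 -0.03  1.48  0.02  0.95 -0.08]
```

View pics/w1.png

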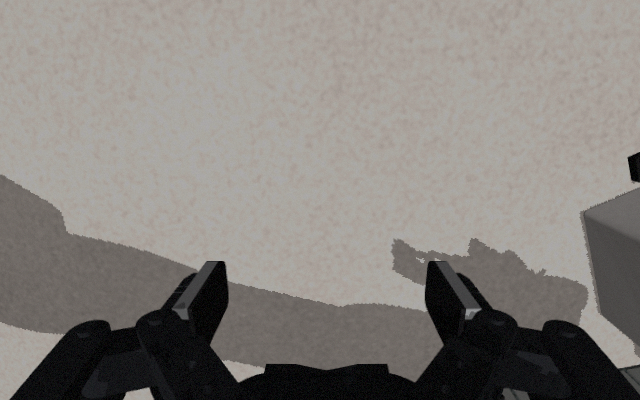

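The wrist view shows only bare bench beyond the fingers, because no move ran: the rows were refused. I'll try one row with all its fields filled.

Emit:
arm_command:
  commands:
    - {"x": 3.15,"y": -2.57,"z": 0,"twist": 0,"grip": 0}

```text
t: 1.18
position: [181.5, -521.5, 230.7]
ee_rot: [3.109, 0.438, -0.004]
force: [0.4, -1.8, -0.9]
opening: 0.997
```

Emit:
arm_command:
  commands:
    - {"x": 3.15,"y": -2.57,"z": 0,"twist": 0,"grip": 0}
    - {"x": 3.15,"y": -2.57,"z": 0,"twist": 0,"grip": 0}
    - {"x": 3.15,"y": -2.57,"z": 0,"twist": 0,"grip": 0}
    - {"x": 3.15,"y": -2.57,"z": 0,"twist": 0,"grip": 0}
    - {"x": 3.15,"y": -2.57,"z": 0,"twist": 0,"grip": 0}

```text
t: 1.6
position: [301.0, -348.5, 231.4]
ee_rot: [3.109, 0.448, 0.0]
force: [1.5, -0.3, 0.6]
opening: 1.002
```

Emit:
arm_command:
  commands:
    - {"x": 3.15,"y": -2.57,"z": 0,"twist": 0,"grip": 0}
    - {"x": 3.15,"y": -2.57,"z": 0,"twist": 0,"grip": 0}
    - {"x": 3.15,"y": -2.57,"z": 0,"twist": 0,"grip": 0}
    - {"x": 3.15,"y": -2.57,"z": 0,"twist": 0,"grip": 0}
    - {"x": 3.15,"y": -2.57,"z": 0,"twist": 0,"grip": 0}

```text
t: 2.02
position: [415.9, -180.4, 231.5]
ee_rot: [3.109, 0.449, 0.001]
force: [0.7, -1.2, 0.6]
opening: 0.998
```

Emit:
arm_command:
  commands:
    - {"x": 3.15,"y": -2.57,"z": 0,"twist": 0,"grip": 0}
    - {"x": 0,"y": 0,"z": 0,"twist": -0.12,"grip": 0}
    - {"x": 0,"y": 0,"z": 0,"twist": -0.12,"grip": 0}
    - {"x": 0,"y": 0,"z": 0,"twist": -0.12,"grip": 0}
    - {"x": 0,"y": 0,"z": 0,"twist": 0,"grip": 0}

```text
t: 2.43
position: [438.0, -148.7, 231.4]
ee_rot: [-2.975, -1.008, -0.0]
force: [-0.3, -0.2, 0.0]
opening: 0.999
```

Run:
```python
from h import *
c,P,o=look('w',['sink_large'],'w2')
print(arm.get_obs()['qpos'].round(2))
```

```text
t 2.48 tcp [ 438.  -148.9  231.4] yaw 36.95 zaxis [ 2.e-04  3.e-04 -1.e+00]
sink_large 0.76 [326. 167.] 2072 zt 26.6 c [ 438.4 -147.1] [47.7 47.7] 36.3
[ 0.29  0.54 -0.06  1.87  0.04  0.72 -0.72]
```

View pics/w2.png

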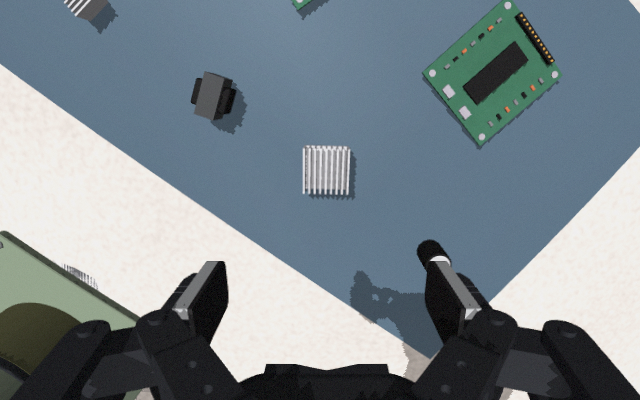

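The large sink is at (326,170), fins running up the image along the tool's x. The transformer and capacitor are both well clear. I'm descending and gripping.

Emit:
arm_command:
  commands:
    - {"x": 0.14,"y": -0.1,"z": 4,"twist": 0.005,"grip": 0}
    - {"x": 0,"y": 0,"z": 4,"twist": 0,"grip": 0}
    - {"x": 0,"y": 0,"z": 4,"twist": 0,"grip": 0}
    - {"x": 0,"y": 0,"z": 4,"twist": 0,"grip": 0}
    - {"x": 0,"y": 0,"z": 4,"twist": 0,"grip": 0}

```text
t: 2.95
position: [438.4, -147.5, 29.7]
ee_rot: [2.982, 0.983, 0.0]
force: [1.0, 0.1, -0.0]
opening: 0.995
```

Emit:
arm_command:
  commands:
    - {"x": 0,"y": 0,"z": 2,"twist": 0,"grip": 0}
    - {"x": 0,"y": 0,"z": 0.8,"twist": 0,"grip": 0}
    - {"x": 0,"y": 0,"z": 0,"twist": 0,"grip": 255}
    - {"x": 0,"y": 0,"z": 0,"twist": 0,"grip": 255}
    - {"x": 0,"y": 0,"z": 0,"twist": 0,"grip": 255}
  grip_force: 35

```text
t: 3.37
position: [439.2, -147.5, 4.8]
ee_rot: [2.981, 0.989, 0.002]
force: [-0.1, 0.3, 0.1]
opening: 0.604
```

Emit:
arm_command:
  commands:
    - {"x": 0,"y": 0,"z": 0,"twist": 0,"grip": 255}
    - {"x": 0,"y": 0,"z": 0,"twist": 0,"grip": 255}
    - {"x": 0,"y": 0,"z": 0,"twist": 0,"grip": 255}
    - {"x": 0,"y": 0,"z": 0,"twist": 0,"grip": 255}

```text
t: 3.7
position: [439.2, -147.4, 4.9]
ee_rot: [2.98, 0.989, 0.003]
force: [-0.3, 1.1, 8.6]
opening: 0.555
```

Emit:
arm_command:
  commands:
    - {"x": 0,"y": 0,"z": -0.3,"twist": 0,"grip": 0}
    - {"x": 0,"y": 0,"z": 0,"twist": 0,"grip": 0}
    - {"x": 0,"y": 0,"z": 0,"twist": 0,"grip": 0}
    - {"x": 0,"y": 0,"z": 0,"twist": 0,"grip": 0}
    - {"x": 0,"y": 0,"z": 0,"twist": 0,"grip": 0}

```text
t: 4.12
position: [438.6, -147.1, 6.5]
ee_rot: [2.981, 0.991, 0.0]
force: [-0.2, 0.7, 0.4]
opening: 1.004
```

Emit:
arm_command:
  commands:
    - {"x": 0,"y": 0,"z": -4,"twist": 0,"grip": 0}
    - {"x": 0,"y": 0,"z": -4,"twist": 0,"grip": 0}
    - {"x": 0,"y": 0,"z": -4,"twist": 0,"grip": 0}
    - {"x": 0,"y": 0,"z": -2,"twist": 0,"grip": 0}
    - {"x": 0,"y": 0,"z": 0,"twist": 0,"grip": 0}

```text
t: 4.53
position: [439.7, -147.6, 150.1]
ee_rot: [2.978, 0.989, 0.007]
force: [1.1, -0.1, -1.2]
opening: 1.0
```

Run:
```python
from h import *
c,P,o=look('w',['sink_large'])
p,M,y,_=tool()
for t,d,q in o:
    r=rect(q,20,30); print('in tool',(M.T@(np.array([*r[0],26])-p)).round(2))
c,P,o=look('w',['sink_large'],cams='top')
```

```text
t 4.58 tcp [ 439.2 -147.4  148.1] yaw 36.76 zaxis [ 3.3e-03 -8.0e-04 -1.0e+00]
sink_large 0.83 [326. 187.] 3380 zt 26.4 c [ 438.4 -147.3] [47.5 48.1] 36.1
in tool [ -0.34  -0.24 120.72]
t 4.68 tcp [ 438.3 -147.1  145.9] yaw 36.77 zaxis [-4.e-04  2.e-04 -1.e+00]
sink_large 0.57 [377. 248.] 180 zt 27.8 c [ 449.9 -139.3] [21.1 48. ] 41.8
```

The wrist estimate agrees with where the jaws centred the sink, to within 0.3 mm. I'm regrasping slightly higher, then lifting, turning and carrying it.

Emit:
arm_command:
  commands:
    - {"x": 0,"y": 0,"z": 4,"twist": 0,"grip": 0}
    - {"x": 0,"y": 0,"z": 4,"twist": 0,"grip": 0}
    - {"x": 0,"y": 0,"z": 4,"twist": 0,"grip": 0}
    - {"x": 0,"y": 0,"z": 1.9,"twist": 0,"grip": 0}
    - {"x": 0,"y": 0,"z": 0,"twist": 0,"grip": 0}

```text
t: 5.15
position: [436.2, -146.3, 3.1]
ee_rot: [-2.977, -0.99, 0.009]
force: [0.4, -0.3, 1.1]
opening: 0.996
```

Emit:
arm_command:
  commands:
    - {"x": 0,"y": 0,"z": 0,"twist": 0,"grip": 255}
    - {"x": 0,"y": 0,"z": 0,"twist": 0,"grip": 255}
    - {"x": 0,"y": 0,"z": 0,"twist": 0,"grip": 255}
    - {"x": 0,"y": 0,"z": 0,"twist": 0,"grip": 255}
    - {"x": 0,"y": 0,"z": 0,"twist": 0,"grip": 255}

```text
t: 5.57
position: [439.1, -147.3, 8.7]
ee_rot: [2.98, 0.99, 0.003]
force: [-1.0, 0.3, 9.0]
opening: 0.551
```

Emit:
arm_command:
  commands:
    - {"x": 0,"y": 0,"z": -1,"twist": 0,"grip": 255}
    - {"x": 0,"y": 0,"z": -3,"twist": 0.12,"grip": 255}
    - {"x": 0,"y": 0,"z": -3,"twist": 0.12,"grip": 255}
    - {"x": 0,"y": 0,"z": -3,"twist": 0.12,"grip": 255}
    - {"x": 0,"y": 0,"z": -3,"twist": 0.12,"grip": 255}

```text
t: 5.98
position: [438.4, -146.8, 140.2]
ee_rot: [-3.131, -0.244, -0.003]
force: [0.5, -0.6, -1.2]
opening: 0.554
```

Emit:
arm_command:
  commands:
    - {"x": 0,"y": 0,"z": -3,"twist": 0.12,"grip": 255}
    - {"x": 0,"y": 0,"z": -3,"twist": 0.12,"grip": 255}
    - {"x": 0,"y": 0,"z": -3,"twist": 0.12,"grip": 255}
    - {"x": 0,"y": 0,"z": 0,"twist": 0.116,"grip": 255}
    - {"x": 0,"y": 0,"z": 0,"twist": 0,"grip": 255}

```text
t: 6.4
position: [438.8, -146.8, 229.6]
ee_rot: [-3.101, 0.5, -0.006]
force: [-0.5, 0.2, -1.5]
opening: 0.555
```

Emit:
arm_command:
  commands:
    - {"x": 2.05,"y": -3.21,"z": 0,"twist": 0,"grip": 255}
    - {"x": 2.05,"y": -3.21,"z": 0,"twist": 0,"grip": 255}
    - {"x": 2.05,"y": -3.21,"z": 0,"twist": 0,"grip": 255}
    - {"x": 2.05,"y": -3.21,"z": 0,"twist": 0,"grip": 255}
    - {"x": 2.05,"y": -3.21,"z": 0,"twist": 0,"grip": 255}

```text
t: 6.82
position: [586.2, -24.5, 227.3]
ee_rot: [-3.103, 0.484, 0.001]
force: [0.4, -0.5, -0.3]
opening: 0.55
```

Emit:
arm_command:
  commands:
    - {"x": 2.05,"y": -3.21,"z": 0,"twist": 0,"grip": 255}
    - {"x": 0,"y": 0,"z": 0,"twist": 0,"grip": 255}
    - {"x": 0,"y": 0,"z": 0,"twist": 0,"grip": 255}

```text
t: 7.07
position: [615.0, -0.7, 226.3]
ee_rot: [-3.104, 0.483, 0.003]
force: [-1.1, -0.5, -0.5]
opening: 0.555
```

```bash
cat >> h.py <<'E'
def chip(c,P,d,lo=17,save=None):
    """dark chip inside a board mask: centre, size, angle in world"""
    g=cv2.cvtColor(c['img'],cv2.COLOR_BGR2GRAY)
    m=cv2.erode(d['mask'].astype(np.uint8),np.ones((3,3)))
    m=((g<45)&(m>0)&(P[...,2]>12.5)).astype(np.uint8)
    m=cv2.morphologyEx(m,cv2.MORPH_OPEN,np.ones((5,5)))
    n,l,s,ce=cv2.connectedComponentsWithStats(m)
    i=1+np.argmax(s[1:,4]); q=P[l==i]; q=q[~np.isnan(q[:,0])]
    r=cv2.minAreaRect(q[:,:2].astype(np.float32))
    return np.array([*r[0],np.median(q[:,2])]),r,len(q)
E
python3 - <<'E'
from h import *
c,P,o=look('w',['board_large'],'w3')
p,M,y,ob=tool(); print('tcp',p.round(1),'open',ob['opening'],ob['force'].round(1))
for t,d,q in o:
    try:
        k,r,n=chip(c,P,d); print('chip',k.round(1),np.round(r[1],1),round(r[2],1),n,'in tool',(M.T@(k-p)).round(1))
    except Exception as e: print(e)
E
```

```text
t 7.12 tcp [614.4  -2.2 226.8] yaw -17.83 zaxis [-1.6e-03  1.0e-04 -1.0e+00]
board_large 0.77 [327. 163.] 8619 zt 17.0 c [619.1  -3.1] [99.7 99.1] 70.9
tcp [614.2  -2.8 227.2] open 0.5540919316699628 [-0.3  0.7 -1.4]
chip [614.4  -1.2  15.9] [46.3 46.7] 71.5 1914 in tool [ -0.   -1.7 211.3]
```

View pics/w3.png

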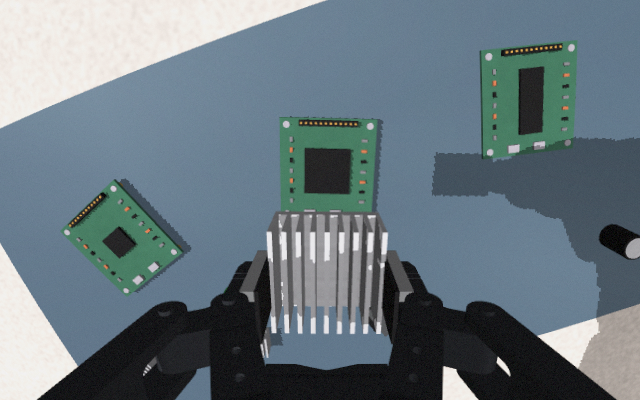

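The sink is held square, with the chip ahead at (327,171). I'm descending to just above the chip and checking there.

Emit:
arm_command:
  commands:
    - {"x": 0,"y": -0.12,"z": 4,"twist": 0,"grip": 255}
    - {"x": 0,"y": 0,"z": 4,"twist": 0,"grip": 255}
    - {"x": 0,"y": 0,"z": 4,"twist": 0,"grip": 255}
    - {"x": 0,"y": 0,"z": 4,"twist": 0,"grip": 255}
    - {"x": 0,"y": 0,"z": 2.5,"twist": 0,"grip": 255}

```text
t: 7.58
position: [613.3, -1.8, 39.3]
ee_rot: [3.103, -0.491, -0.005]
force: [-0.0, -1.0, -1.1]
opening: 0.549
```

Emit:
arm_command:
  commands:
    - {"x": 0,"y": 0,"z": 0.5,"twist": 0,"grip": 255}
    - {"x": 0,"y": 0,"z": 0,"twist": 0,"grip": 255}
    - {"x": 0,"y": 0,"z": 0,"twist": 0,"grip": 255}
    - {"x": 0,"y": 0,"z": 0,"twist": 0,"grip": 255}

```text
t: 7.92
position: [616.3, -1.1, 39.6]
ee_rot: [-3.102, 0.491, -0.004]
force: [0.2, -0.4, -0.4]
opening: 0.552
```

Run:
```python
from h import *
c,P,o=look('w',['board_large'],'w4')
p,M,y,ob=tool(); print('tcp',p.round(1),'open',ob['opening'],ob['force'].round(1))
p=np.array([614.4,-1.2,p[2]])-p; print((M.T@p).round(1))
```

```text
t 7.97 tcp [616.2  -1.   39.3] yaw -18.0 zaxis [ 2.6e-03  2.0e-04 -1.0e+00]
board_large 0.77 [331. 185.] 17821 zt 17.8 c [615.3  -1.3] [ 99.  108.1] 71.1
tcp [616.1  -0.9  39. ] open 0.5509970910905746 [ 0.1  0.6 -0.4]
[-1.5  0.8 -0. ]
```

View pics/w4.png

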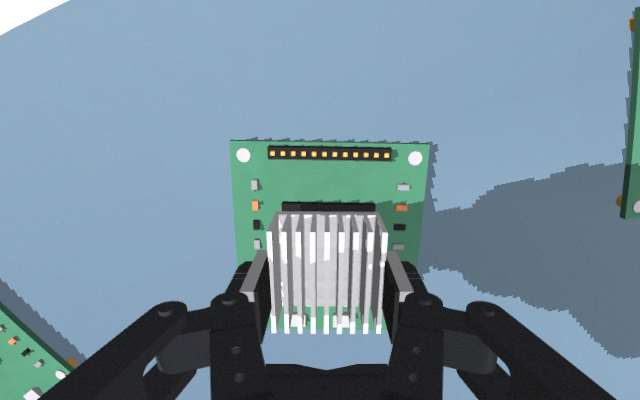

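```bash
cat >> h.py <<'E'
def settle(n=5,cams='wrist'):
    L=[]
    for i in range(n):
        cam(cams); p,M,y,o=tool(); L.append([*p,y]); 
    print(np.round(L,1).tolist()); return np.mean(L,0)
E
python3 - <<'E'
from h import *
print(settle().round(2))
E
```

```text
[[615.9, -0.8, 38.7, -18.0], [615.8, -0.8, 38.4, -18.0], [615.7, -0.7, 38.1, -18.0], [615.6, -0.7, 37.9, -18.0], [615.5, -0.8, 37.7, -18.0]]
[615.71  -0.76  38.15 -17.99]
```

Emit:
arm_command:
  commands:
    - {"x": -0.05,"y": 0.02,"z": 0.6,"twist": 0,"grip": 255}
    - {"x": 0,"y": 0,"z": 0.5,"twist": 0,"grip": 255}
    - {"x": 0,"y": 0,"z": 0,"twist": 0,"grip": 255}
    - {"x": 0,"y": 0,"z": 0,"twist": 0,"grip": 255}
    - {"x": 0,"y": 0,"z": 0,"twist": 0,"grip": 255}

```text
t: 8.68
position: [614.8, -0.9, 26.2]
ee_rot: [-3.103, 0.492, 0.001]
force: [0.2, 0.4, -0.6]
opening: 0.557
```

Emit:
arm_command:
  commands:
    - {"x": 0,"y": 0,"z": 0,"twist": 0,"grip": 255}
    - {"x": 0,"y": 0,"z": 0,"twist": 0,"grip": 255}
    - {"x": 0,"y": 0,"z": 0,"twist": 0,"grip": 255}
    - {"x": 0,"y": 0,"z": 0,"twist": 0,"grip": 255}
    - {"x": 0,"y": 0,"z": 0,"twist": 0,"grip": 255}

```text
t: 9.1
position: [614.8, -0.8, 26.3]
ee_rot: [-3.103, 0.492, 0.0]
force: [0.3, 0.6, -0.1]
opening: 0.557
```

Emit:
arm_command:
  commands:
    - {"x": 0,"y": 0,"z": 0.1,"twist": 0,"grip": 255}
    - {"x": 0,"y": 0,"z": 0,"twist": 0,"grip": 255}
    - {"x": 0,"y": 0,"z": 0,"twist": 0,"grip": 255}
    - {"x": 0,"y": 0,"z": 0,"twist": 0,"grip": 255}

```text
t: 9.43
position: [614.8, -0.8, 25.3]
ee_rot: [-3.103, 0.492, 0.0]
force: [-0.0, 0.3, -0.6]
opening: 0.55
```

Emit:
arm_command:
  commands:
    - {"x": 0,"y": 0,"z": 0.1,"twist": 0,"grip": 255}
    - {"x": 0,"y": 0,"z": 0,"twist": 0,"grip": 255}
    - {"x": 0,"y": 0,"z": 0,"twist": 0,"grip": 255}

```text
t: 9.68
position: [614.9, -0.8, 24.8]
ee_rot: [-3.103, 0.491, -0.0]
force: [-3.4, 1.0, 8.6]
opening: 0.55
```

Emit:
arm_command:
  commands:
    - {"x": 0,"y": 0,"z": 0.05,"twist": 0,"grip": 255}
    - {"x": 0,"y": 0,"z": 0,"twist": 0,"grip": 255}
    - {"x": 0,"y": 0,"z": 0,"twist": 0,"grip": 255}

```text
t: 9.93
position: [614.9, -0.8, 24.8]
ee_rot: [-3.103, 0.491, -0.001]
force: [-6.4, 0.9, 19.2]
opening: 0.555
```

Contact at z 24.8, as predicted. I'm easing off, opening and rising to check.

Emit:
arm_command:
  commands:
    - {"x": 0,"y": 0,"z": -0.06,"twist": 0,"grip": 255}
    - {"x": 0,"y": 0,"z": 0,"twist": 0,"grip": 60}
    - {"x": 0,"y": 0,"z": 0,"twist": 0,"grip": 0}
    - {"x": 0,"y": 0,"z": 0,"twist": 0,"grip": 0}
    - {"x": 0,"y": 0,"z": 0,"twist": 0,"grip": 0}

```text
t: 10.35
position: [614.8, -0.9, 24.3]
ee_rot: [-3.103, 0.492, 0.0]
force: [-0.1, -0.6, 1.0]
opening: 1.003
```

Emit:
arm_command:
  commands:
    - {"x": 0,"y": 0,"z": -1,"twist": 0,"grip": 0}
    - {"x": 0,"y": 0,"z": -4,"twist": 0,"grip": 0}
    - {"x": 0,"y": 0,"z": -4,"twist": 0,"grip": 0}
    - {"x": 0,"y": 0,"z": -4,"twist": 0,"grip": 0}
    - {"x": 0,"y": 0,"z": -4,"twist": 0,"grip": 0}

```text
t: 10.77
position: [614.4, -1.0, 197.2]
ee_rot: [3.103, -0.492, 0.001]
force: [1.4, 0.5, 0.3]
opening: 0.997
```

Emit:
arm_command:
  commands:
    - {"x": 0,"y": 0,"z": -3,"twist": 0,"grip": 0}
    - {"x": 0,"y": 0,"z": 0,"twist": 0,"grip": 0}
    - {"x": 0,"y": 0,"z": 0,"twist": 0,"grip": 0}
    - {"x": 0,"y": 0,"z": 0,"twist": 0,"grip": 0}

```text
t: 11.1
position: [614.5, -0.8, 224.3]
ee_rot: [-3.103, 0.492, 0.001]
force: [-0.5, 0.5, -0.1]
opening: 1.001
```

```bash
cat >> h.py <<'E'
def green(P,d,c):
    """board outline rect from green pixels near the mask, at board-top height"""
    hsv=cv2.cvtColor(c['img'],cv2.COLOR_BGR2HSV)
    m=(cv2.dilate(d['mask'].astype(np.uint8),np.ones((25,25)))>0)&(hsv[...,0]>50)&(hsv[...,0]<85)&(hsv[...,1]>100)&(abs(P[...,2]-12)<3.5)
    r=cv2.minAreaRect(P[m][:,:2].astype(np.float32)); return r
E
python3 - <<'E'
from h import *
c,P,o=look('w',['sink_large','board_large'],'w5')
for t,d,q in o:
    if t=='board_large': print('board',green(P,d,c))
    else: print('sink top',rect(q,36,46))
print(arm.get_obs()['qpos'].round(2))
E
```

```text
t 11.15 tcp [614.4  -0.8 223.8] yaw -18.01 zaxis [-1.4e-03  2.0e-04 -1.0e+00]
sink_large 0.95 [326. 172.] 2331 zt 42.6 c [614.4  -0.9] [47.9 46.7] 70.8
sink_large 0.41 [328. 149.] 7081 zt 17.1 c [614.7  -1.4] [100.  108.6] 71.0
board_large 0.61 [332. 148.] 7230 zt 17.0 c [614.6  -1.3] [100. 109.] 71.0
sink top ((614.34521484375, -0.8932571411132812), (47.87302780151367, 46.771915435791016), 70.8158187866211)
sink top ((613.7060546875, -0.6500091552734375), (47.82197952270508, 46.81955337524414), 70.83000946044922)
board ((614.28173828125, -1.0440292358398438), (99.2559585571289, 109.74856567382812), 71.15567779541016)
[-0.2   0.8   0.33  1.34 -0.27  1.04 -1.71]
```

View pics/w5.png

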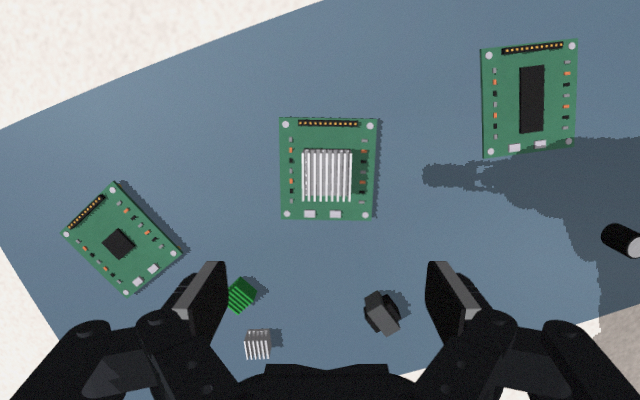

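The large sink sits within about 0.3 mm and 0.3° of the board's centre. Next is the small grey sink.

Emit:
arm_command:
  commands:
    - {"x": -3.67,"y": -1.44,"z": 0,"twist": 0,"grip": 0}
    - {"x": -3.67,"y": -1.44,"z": 0,"twist": 0,"grip": 0}
    - {"x": -3.67,"y": -1.44,"z": 0,"twist": 0,"grip": 0}
    - {"x": -3.67,"y": -1.44,"z": 0,"twist": 0,"grip": 0}
    - {"x": -3.67,"y": -1.44,"z": 0,"twist": 0,"grip": 0}

```text
t: 11.67
position: [460.7, 125.0, 224.0]
ee_rot: [3.102, -0.492, -0.002]
force: [1.4, 1.1, 0.8]
opening: 0.998
```

Emit:
arm_command:
  commands:
    - {"x": -3.67,"y": -1.44,"z": 0,"twist": 0,"grip": 0}
    - {"x": 0,"y": 0,"z": 1,"twist": -0.08,"grip": 0}
    - {"x": 0,"y": 0,"z": 3,"twist": 0,"grip": 0}
    - {"x": 0,"y": 0,"z": 3,"twist": 0,"grip": 0}
    - {"x": 0,"y": 0,"z": 0,"twist": 0,"grip": 0}

```text
t: 12.08
position: [430.4, 148.9, 150.7]
ee_rot: [3.117, -0.366, -0.008]
force: [-0.9, -0.6, -0.5]
opening: 1.007
```

Emit:
arm_command:
  commands:
    - {"x": 0,"y": 0,"z": 0,"twist": 0,"grip": 0}
    - {"x": 0,"y": 0,"z": 0,"twist": 0,"grip": 0}
    - {"x": 0,"y": 0,"z": 0,"twist": 0,"grip": 0}
    - {"x": 0,"y": 0,"z": 0,"twist": 0,"grip": 0}
    - {"x": 0,"y": 0,"z": 0,"twist": 0,"grip": 0}

```text
t: 12.5
position: [432.4, 149.5, 155.2]
ee_rot: [-3.119, 0.367, -0.002]
force: [0.3, 0.2, -0.2]
opening: 1.002
```

Run:
```python
from h import *
c,P,o=look('w',['sink_small'],'w6')
print(settle(3).round(2))
for t,d,q in o: print(c['img'][d['mask']].mean(0).round())
```

```text
t 12.55 tcp [432.3 149.5 155. ] yaw -13.41 zaxis [ 9.e-04  5.e-04 -1.e+00]
sink_small 0.87 [330. 187.] 1095 zt 24.5 c [431.2 149.7] [27.8 26.4] 75.7
sink_small 0.67 [308. 102.] 1361 zt 24.5 c [503.1 145.4] [28.3 28.2] 25.9
[[432.2, 149.4, 154.8, -13.4], [432.2, 149.4, 154.7, -13.4], [432.2, 149.4, 154.6, -13.4]]
[432.2  149.42 154.68 -13.42]
[179. 175. 176.]
[ 73. 140.  54.]
```

View pics/w6.png

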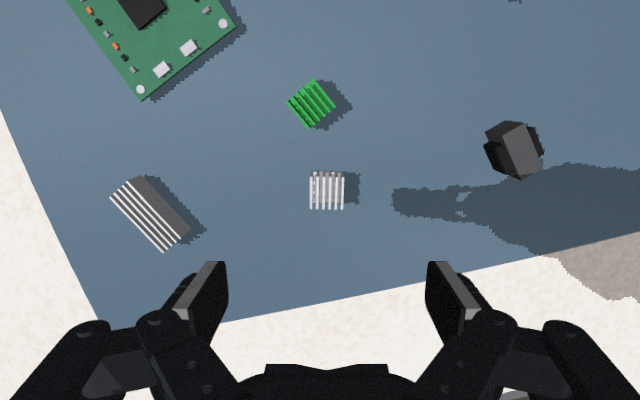

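The grey sink is at (327,190), with fins along the tool's x. The green decoy at (310,103) is clear of the fingers. I'm gripping and carrying it.

Emit:
arm_command:
  commands:
    - {"x": -0.08,"y": 0,"z": 4,"twist": 0.008,"grip": 0}
    - {"x": 0,"y": 0,"z": 4,"twist": 0,"grip": 0}
    - {"x": 0,"y": 0,"z": 4,"twist": 0,"grip": 0}
    - {"x": 0,"y": 0,"z": 2.85,"twist": 0,"grip": 0}
    - {"x": 0,"y": 0,"z": 0,"twist": 0,"grip": 0}

```text
t: 13.17
position: [429.6, 148.7, 1.9]
ee_rot: [3.116, -0.38, -0.009]
force: [-0.4, -0.3, 0.4]
opening: 0.999
```

Emit:
arm_command:
  commands:
    - {"x": 0,"y": 0,"z": 0,"twist": 0,"grip": 0}
    - {"x": 0,"y": 0,"z": 0,"twist": 0,"grip": 0}
    - {"x": 0,"y": 0,"z": 0,"twist": 0,"grip": 0}
    - {"x": 0,"y": 0,"z": 0,"twist": 0,"grip": 0}
    - {"x": 0,"y": 0,"z": 0,"twist": 0,"grip": 0}

```text
t: 13.58
position: [431.9, 149.9, 7.1]
ee_rot: [-3.118, 0.379, -0.003]
force: [-0.1, 0.7, 0.6]
opening: 0.999
```

Emit:
arm_command:
  commands:
    - {"x": 0,"y": 0,"z": 0,"twist": 0,"grip": 255}
    - {"x": 0,"y": 0,"z": 0,"twist": 0,"grip": 255}
    - {"x": 0,"y": 0,"z": 0,"twist": 0,"grip": 255}
    - {"x": 0,"y": 0,"z": 0,"twist": 0,"grip": 255}
    - {"x": 0,"y": 0,"z": 0,"twist": 0,"grip": 255}

```text
t: 14.0
position: [431.3, 149.6, 6.0]
ee_rot: [-3.118, 0.38, 0.0]
force: [-3.2, -1.2, 22.2]
opening: 0.318
```

Emit:
arm_command:
  commands:
    - {"x": 0,"y": 0,"z": 0,"twist": 0,"grip": 255}
    - {"x": 0,"y": 0,"z": 0,"twist": 0,"grip": 255}
    - {"x": 0,"y": 0,"z": 0,"twist": 0,"grip": 255}

```text
t: 14.25
position: [431.3, 149.6, 6.1]
ee_rot: [-3.118, 0.38, 0.0]
force: [-0.4, -0.2, 6.0]
opening: 0.325
```

Emit:
arm_command:
  commands:
    - {"x": 0,"y": 0,"z": -1,"twist": 0,"grip": 255}
    - {"x": 0,"y": 0,"z": -4,"twist": -0.117,"grip": 255}
    - {"x": 0,"y": 0,"z": -4,"twist": -0.117,"grip": 255}
    - {"x": 0,"y": 0,"z": -4,"twist": -0.117,"grip": 255}
    - {"x": 0,"y": 0,"z": -4,"twist": -0.117,"grip": 255}

```text
t: 14.67
position: [430.7, 148.9, 178.5]
ee_rot: [3.119, 0.362, -0.0]
force: [0.7, 0.9, 0.5]
opening: 0.317
```

Emit:
arm_command:
  commands:
    - {"x": 0,"y": 0,"z": -4,"twist": -0.117,"grip": 255}
    - {"x": 4.05,"y": -0.72,"z": 0,"twist": 0,"grip": 255}
    - {"x": 4.05,"y": -0.72,"z": 0,"twist": 0,"grip": 255}
    - {"x": 4.05,"y": -0.72,"z": 0,"twist": 0,"grip": 255}
    - {"x": 4.05,"y": -0.72,"z": 0,"twist": 0,"grip": 255}

```text
t: 15.08
position: [572.6, 230.4, 217.3]
ee_rot: [-3.095, -0.536, -0.001]
force: [-0.7, 0.4, -0.6]
opening: 0.32
```

Emit:
arm_command:
  commands:
    - {"x": 4.05,"y": -0.72,"z": 0,"twist": 0,"grip": 255}
    - {"x": 0,"y": 0,"z": 0,"twist": 0,"grip": 255}
    - {"x": 0,"y": 0,"z": 0,"twist": 0,"grip": 255}
    - {"x": 0,"y": 0,"z": 0,"twist": 0,"grip": 255}
    - {"x": 0,"y": 0,"z": 0,"twist": 0,"grip": 255}

```text
t: 15.5
position: [600.5, 245.9, 216.5]
ee_rot: [3.096, 0.535, -0.001]
force: [1.2, -0.5, -0.0]
opening: 0.318
```

Emit:
arm_command:
  commands:
    - {"x": 0,"y": 0,"z": 0,"twist": 0,"grip": 255}
    - {"x": 0,"y": 0,"z": 0,"twist": 0,"grip": 255}
    - {"x": 0,"y": 0,"z": 0,"twist": 0,"grip": 255}
    - {"x": 0,"y": 0,"z": 0,"twist": 0,"grip": 255}
    - {"x": 0,"y": 0,"z": 0,"twist": 0,"grip": 255}

```text
t: 15.92
position: [601.2, 246.4, 216.0]
ee_rot: [-3.095, -0.535, 0.0]
force: [0.0, 0.3, -0.8]
opening: 0.321
```

Run:
```python
from h import *
c,P,o=look('w',['board_small'],'w7')
for t,d,q in o:
    try:
        k,r,n=chip(c,P,d); print('chip',k.round(1),np.round(r[1],1),round(r[2],1),n,'board',green(P,d,c))
    except Exception as e: print(e)
print(settle(3).round(2), arm.get_obs()['opening'],arm.get_obs()['qpos'].round(2))
```

```text
t 15.97 tcp [601.3 246.4 216. ] yaw 19.63 zaxis [ 0.e+00  2.e-04 -1.e+00]
board_small 0.68 [317. 160.] 10130 zt 16.6 c [608.6 253.8] [109.4 100.3] 19.9
board_small 0.18 [231. 274.] 1399 zt 24.6 c [447.9 309.4] [62.8 24.3] 24.6
chip [608.5 254.2  15.8] [27.2 26.4] 20.1 706 board ((608.4727172851562, 253.88894653320312), (109.3216552734375, 99.19229888916016), 20.298309326171875)
attempt to get argmax of an empty sequence
[[601.3, 246.4, 215.9, 19.6], [601.3, 246.4, 216.0, 19.6], [601.3, 246.4, 216.0, 19.6]]
[601.29 246.41 215.95  19.63] 0.31858551818601116 [-0.5   0.86  0.16  1.2  -0.14  1.1  -1.56]
```

View pics/w7.png

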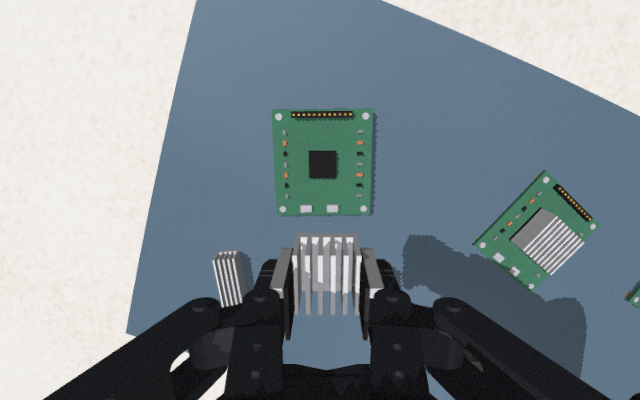

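The small chip is at (322,164), and the sink is held square at (327,275). I'm correcting and descending.

Emit:
arm_command:
  commands:
    - {"x": 0.93,"y": -0.47,"z": 3,"twist": -0.013,"grip": 255}
    - {"x": 0,"y": 0,"z": 4,"twist": 0,"grip": 255}
    - {"x": 0,"y": 0,"z": 4,"twist": 0,"grip": 255}
    - {"x": 0,"y": 0,"z": 4,"twist": 0,"grip": 255}
    - {"x": 0,"y": 0,"z": 2,"twist": 0,"grip": 255}

```text
t: 16.58
position: [606.7, 253.3, 41.4]
ee_rot: [3.091, 0.555, -0.007]
force: [-0.1, -1.1, -1.0]
opening: 0.32
```

Emit:
arm_command:
  commands:
    - {"x": 0,"y": 0,"z": 0.7,"twist": 0,"grip": 255}
    - {"x": 0,"y": 0,"z": 0.5,"twist": 0,"grip": 255}
    - {"x": 0,"y": 0,"z": 0.4,"twist": 0,"grip": 255}
    - {"x": 0,"y": 0,"z": 0,"twist": 0,"grip": 255}
    - {"x": 0,"y": 0,"z": 0,"twist": 0,"grip": 255}

```text
t: 17.0
position: [609.1, 254.3, 31.3]
ee_rot: [-3.091, -0.556, -0.003]
force: [-0.3, 0.1, -0.6]
opening: 0.317
```

Emit:
arm_command:
  commands:
    - {"x": 0,"y": 0,"z": 0,"twist": 0,"grip": 255}
    - {"x": 0,"y": 0,"z": 0,"twist": 0,"grip": 255}
    - {"x": 0,"y": 0,"z": 0,"twist": 0,"grip": 255}
    - {"x": 0,"y": 0,"z": 0,"twist": 0,"grip": 255}
    - {"x": 0,"y": 0,"z": 0,"twist": 0,"grip": 255}

```text
t: 17.42
position: [608.5, 254.0, 30.1]
ee_rot: [-3.092, -0.556, -0.0]
force: [0.4, 0.3, 0.4]
opening: 0.32
```

Run:
```python
from h import *
m=settle(3); print(m.round(2))
M=tool()[1]; print((M.T@(np.array([608.5,254.0,m[2]])-m[:3])).round(2))
```

```text
[[608.5, 254.0, 30.0, 20.4], [608.5, 254.0, 30.0, 20.4], [608.5, 254.0, 30.0, 20.4]]
[608.49 254.01  30.02  20.37]
[ 0.01  0.02 -0.  ]
```

Spot on. Now creeping from z 30 down to about 22.

Emit:
arm_command:
  commands:
    - {"x": 0,"y": 0,"z": 0.3,"twist": 0,"grip": 255}
    - {"x": 0,"y": 0,"z": 0.2,"twist": 0,"grip": 255}
    - {"x": 0,"y": 0,"z": 0.2,"twist": 0,"grip": 255}
    - {"x": 0,"y": 0,"z": 0,"twist": 0,"grip": 255}
    - {"x": 0,"y": 0,"z": 0,"twist": 0,"grip": 255}

```text
t: 17.98
position: [608.4, 254.0, 22.7]
ee_rot: [-3.092, -0.556, 0.001]
force: [-0.6, -0.0, -0.8]
opening: 0.315
```

Emit:
arm_command:
  commands:
    - {"x": 0,"y": 0,"z": 0.05,"twist": 0,"grip": 255}
    - {"x": 0,"y": 0,"z": 0,"twist": 0,"grip": 255}
    - {"x": 0,"y": 0,"z": 0,"twist": 0,"grip": 255}

```text
t: 18.23
position: [608.5, 254.0, 22.5]
ee_rot: [-3.092, -0.555, -0.0]
force: [0.1, 0.0, 0.6]
opening: 0.316
```

Emit:
arm_command:
  commands:
    - {"x": 0,"y": 0,"z": 0.03,"twist": 0,"grip": 255}
    - {"x": 0,"y": 0,"z": 0,"twist": 0,"grip": 255}
    - {"x": 0,"y": 0,"z": 0,"twist": 0,"grip": 255}

```text
t: 18.48
position: [608.5, 254.0, 22.2]
ee_rot: [-3.092, -0.555, -0.0]
force: [0.2, 1.1, -1.3]
opening: 0.321
```

Emit:
arm_command:
  commands:
    - {"x": 0,"y": 0,"z": 0.04,"twist": 0,"grip": 255}
    - {"x": 0,"y": 0,"z": 0,"twist": 0,"grip": 255}
    - {"x": 0,"y": 0,"z": 0,"twist": 0,"grip": 255}

```text
t: 18.73
position: [608.5, 254.0, 22.2]
ee_rot: [-3.092, -0.555, -0.0]
force: [-1.9, -0.7, 7.1]
opening: 0.324
```

Emit:
arm_command:
  commands:
    - {"x": 0,"y": 0,"z": 0.03,"twist": 0,"grip": 255}
    - {"x": 0,"y": 0,"z": 0,"twist": 0,"grip": 255}
    - {"x": 0,"y": 0,"z": 0,"twist": 0,"grip": 255}

```text
t: 18.98
position: [608.5, 254.0, 22.2]
ee_rot: [-3.092, -0.556, -0.0]
force: [-3.5, -1.6, 10.8]
opening: 0.316
```

Emit:
arm_command:
  commands:
    - {"x": 0,"y": 0,"z": -0.05,"twist": 0,"grip": 255}
    - {"x": 0,"y": 0,"z": 0,"twist": 0,"grip": 100}
    - {"x": 0,"y": 0,"z": 0,"twist": 0,"grip": 0}
    - {"x": 0,"y": 0,"z": 0,"twist": 0,"grip": 0}
    - {"x": 0,"y": 0,"z": 0,"twist": 0,"grip": 0}

```text
t: 19.4
position: [608.4, 254.0, 21.8]
ee_rot: [-3.092, -0.556, 0.0]
force: [0.3, 0.4, 0.1]
opening: 0.871
```

Emit:
arm_command:
  commands:
    - {"x": 0,"y": 0,"z": -1,"twist": 0,"grip": 0}
    - {"x": 0,"y": 0,"z": -4,"twist": 0,"grip": 0}
    - {"x": 0,"y": 0,"z": -4,"twist": 0,"grip": 0}
    - {"x": 0,"y": 0,"z": -4,"twist": 0,"grip": 0}
    - {"x": 0,"y": 0,"z": -4,"twist": 0,"grip": 0}

```text
t: 19.82
position: [608.2, 253.8, 194.8]
ee_rot: [-3.092, -0.555, -0.001]
force: [0.7, -0.1, 0.1]
opening: 0.997
```

Emit:
arm_command:
  commands:
    - {"x": 0,"y": 0,"z": -2.5,"twist": 0,"grip": 0}
    - {"x": 0,"y": 0,"z": 0,"twist": 0,"grip": 0}
    - {"x": 0,"y": 0,"z": 0,"twist": 0,"grip": 0}
    - {"x": 0,"y": 0,"z": 0,"twist": 0,"grip": 0}
    - {"x": 0,"y": 0,"z": 0,"twist": 0,"grip": 0}

```text
t: 20.23
position: [608.1, 253.9, 216.2]
ee_rot: [3.092, 0.556, -0.002]
force: [-0.1, -0.1, 1.3]
opening: 0.997
```

Run:
```python
from h import *
c,P,o=look('w',['sink_small','board_small'],'w8')
for t,d,q in o:
    if t=='board_small': print('board',green(P,d,c))
print(settle(3).round(2))
```

```text
t 20.28 tcp [608.1 253.8 216.1] yaw 20.37 zaxis [-1.5e-03 -5.0e-04 -1.0e+00]
sink_small 0.9 [382. 285.] 810 zt 24.3 c [503.  146.1] [28.9 28.5] 26.0
sink_small 0.69 [329. 174.] 878 zt 40.8 c [608.  254.1] [27.3 27.9] 19.8
board_small 0.58 [324. 158.] 9073 zt 15.3 c [608.6 253.7] [109.1 100.3] 20.4
board ((608.4297485351562, 254.02081298828125), (109.114501953125, 99.2691879272461), 20.193628311157227)
[[608.3, 253.9, 216.4, 20.4], [608.4, 253.9, 216.5, 20.4], [608.4, 253.9, 216.6, 20.4]]
[608.36 253.9  216.51  20.37]
```

View pics/w8.png

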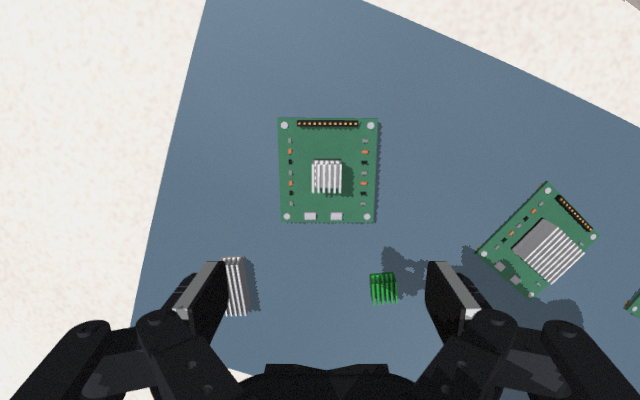

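The small sink is centred on its board within about 0.4 mm. Next is the long one.

Emit:
arm_command:
  commands:
    - {"x": -2.65,"y": -2.14,"z": 0,"twist": 0,"grip": 0}
    - {"x": -2.65,"y": -2.14,"z": 0,"twist": 0,"grip": 0}
    - {"x": -2.65,"y": -2.14,"z": 0,"twist": 0,"grip": 0}
    - {"x": -2.65,"y": -2.14,"z": 0,"twist": 0,"grip": 0}
    - {"x": -2.65,"y": -2.14,"z": 0,"twist": 0,"grip": 0}

```text
t: 20.95
position: [445.4, 308.3, 217.0]
ee_rot: [-3.092, -0.555, -0.0]
force: [0.9, 1.6, -0.3]
opening: 0.999
```

Emit:
arm_command:
  commands:
    - {"x": 0,"y": 0,"z": 3,"twist": -0.077,"grip": 0}
    - {"x": 0,"y": 0,"z": 3,"twist": 0,"grip": 0}
    - {"x": 0,"y": 0,"z": 0,"twist": 0,"grip": 0}
    - {"x": 0,"y": 0,"z": 0,"twist": 0,"grip": 0}
    - {"x": 0,"y": 0,"z": 0,"twist": 0,"grip": 0}

```text
t: 21.37
position: [447.7, 308.2, 158.2]
ee_rot: [-3.068, -0.672, -0.002]
force: [-0.7, -0.4, 0.7]
opening: 1.001
```

Emit:
arm_command:
  commands:
    - {"x": 0,"y": 0,"z": 0,"twist": 0,"grip": 0}
    - {"x": 0,"y": 0,"z": 0,"twist": 0,"grip": 0}
    - {"x": 0,"y": 0,"z": 0,"twist": 0,"grip": 0}
    - {"x": 0,"y": 0,"z": 0,"twist": 0,"grip": 0}
    - {"x": 0,"y": 0,"z": 0,"twist": 0,"grip": 0}

```text
t: 21.78
position: [447.1, 308.2, 157.3]
ee_rot: [-3.068, -0.674, -0.001]
force: [-0.7, -0.3, -0.9]
opening: 1.002
```

Run:
```python
from h import *
c,P,o=look('w',['sink_long'],'w9')
print(settle(3).round(2),arm.get_obs()['qpos'].round(2))
p,M,y,ob=tool()
for t,d,q in o:
    r=rect(q,19,30); print('in tool',(M.T@(np.array([*r[0],24])-p)).round(2))
```

```text
t 21.83 tcp [447.1 308.2 157.2] yaw 24.77 zaxis [ 2.e-04  3.e-04 -1.e+00]
sink_long 0.64 [326. 185.] 2187 zt 24.5 c [446.  308.3] [64.8 24. ] 24.5
[[447.0, 308.2, 157.0, 24.8], [447.0, 308.2, 157.0, 24.8], [447.0, 308.2, 157.0, 24.8]]
[447.03 308.17 157.01  24.78] [-0.73  0.77  0.13  1.7  -0.15  0.69 -1.66]
in tool [ -0.89  -0.48 132.99]
```

Emit:
arm_command:
  commands:
    - {"x": -0.09,"y": -0.04,"z": 4,"twist": 0,"grip": 0}
    - {"x": 0,"y": 0,"z": 4,"twist": 0,"grip": 0}
    - {"x": 0,"y": 0,"z": 4,"twist": 0,"grip": 0}
    - {"x": 0,"y": 0,"z": 2,"twist": 0,"grip": 0}
    - {"x": 0,"y": 0,"z": 0.7,"twist": 0,"grip": 0}

```text
t: 22.45
position: [444.8, 307.3, 6.9]
ee_rot: [3.067, 0.674, -0.006]
force: [0.3, -1.1, 0.1]
opening: 1.0
```

Emit:
arm_command:
  commands:
    - {"x": 0,"y": 0,"z": 0.4,"twist": 0,"grip": 0}
    - {"x": 0,"y": 0,"z": 0,"twist": 0,"grip": 0}
    - {"x": 0,"y": 0,"z": 0,"twist": 0,"grip": 0}
    - {"x": 0,"y": 0,"z": 0,"twist": 0,"grip": 0}
    - {"x": 0,"y": 0,"z": 0,"twist": 0,"grip": 0}

```text
t: 22.87
position: [446.5, 308.5, 7.1]
ee_rot: [-3.068, -0.674, -0.002]
force: [0.8, -0.4, 0.2]
opening: 1.001
```

Emit:
arm_command:
  commands:
    - {"x": 0,"y": 0,"z": 0,"twist": 0,"grip": 0}
    - {"x": 0,"y": 0,"z": 0,"twist": 0,"grip": 255}
    - {"x": 0,"y": 0,"z": 0,"twist": 0,"grip": 255}
    - {"x": 0,"y": 0,"z": 0,"twist": 0,"grip": 255}
    - {"x": 0,"y": 0,"z": 0,"twist": 0,"grip": 255}

```text
t: 23.28
position: [446.1, 308.2, 6.0]
ee_rot: [-3.068, -0.674, -0.0]
force: [0.3, 1.1, 0.8]
opening: 0.456
```

Emit:
arm_command:
  commands:
    - {"x": 0,"y": 0,"z": 0,"twist": 0,"grip": 255}
    - {"x": 0,"y": 0,"z": 0,"twist": 0,"grip": 255}
    - {"x": 0,"y": 0,"z": 0,"twist": 0,"grip": 255}
    - {"x": 0,"y": 0,"z": 0,"twist": 0,"grip": 255}
    - {"x": 0,"y": 0,"z": 0,"twist": 0,"grip": 255}

```text
t: 23.7
position: [446.0, 308.2, 6.1]
ee_rot: [-3.068, -0.674, -0.0]
force: [-1.5, -0.5, 6.2]
opening: 0.275
```

Emit:
arm_command:
  commands:
    - {"x": 0,"y": 0,"z": -1,"twist": 0,"grip": 255}
    - {"x": 0,"y": 0,"z": -4,"twist": 0.122,"grip": 255}
    - {"x": 0,"y": 0,"z": -4,"twist": 0.122,"grip": 255}
    - {"x": 0,"y": 0,"z": -4,"twist": 0.122,"grip": 255}
    - {"x": 0,"y": 0,"z": -4,"twist": 0.122,"grip": 255}

```text
t: 24.12
position: [445.6, 308.1, 178.7]
ee_rot: [-3.139, 0.097, 0.001]
force: [0.1, 0.2, -1.3]
opening: 0.273
```

Emit:
arm_command:
  commands:
    - {"x": 0,"y": 0,"z": -4,"twist": 0.122,"grip": 255}
    - {"x": 0,"y": 0,"z": 0,"twist": 0,"grip": 255}
    - {"x": 0,"y": 0,"z": 0,"twist": 0,"grip": 255}
    - {"x": 0,"y": 0,"z": 0,"twist": 0,"grip": 255}

```text
t: 24.45
position: [445.7, 308.2, 216.0]
ee_rot: [-3.129, 0.276, 0.001]
force: [-0.1, 0.1, -0.9]
opening: 0.274
```

Emit:
arm_command:
  commands:
    - {"x": 1.78,"y": 3.28,"z": 0,"twist": 0,"grip": 255}
    - {"x": 1.78,"y": 3.28,"z": 0,"twist": 0,"grip": 255}
    - {"x": 1.78,"y": 3.28,"z": 0,"twist": 0,"grip": 255}
    - {"x": 1.78,"y": 3.28,"z": 0,"twist": 0,"grip": 255}
    - {"x": 1.78,"y": 3.28,"z": 0,"twist": 0,"grip": 255}

```text
t: 24.87
position: [504.4, 129.1, 215.0]
ee_rot: [3.129, -0.277, -0.003]
force: [1.8, -0.1, -0.3]
opening: 0.275
```

Emit:
arm_command:
  commands:
    - {"x": 1.78,"y": 3.28,"z": 0,"twist": 0,"grip": 255}
    - {"x": 1.78,"y": 3.28,"z": 0,"twist": 0,"grip": 255}
    - {"x": 1.78,"y": 3.28,"z": 0,"twist": 0,"grip": 255}
    - {"x": 1.78,"y": 3.28,"z": 0,"twist": 0,"grip": 255}
    - {"x": 1.78,"y": 3.28,"z": 0,"twist": 0,"grip": 255}

```text
t: 25.28
position: [563.1, -48.1, 214.8]
ee_rot: [-3.129, 0.277, 0.003]
force: [-0.1, -0.3, 0.3]
opening: 0.272
```

Emit:
arm_command:
  commands:
    - {"x": 1.78,"y": 3.28,"z": 0,"twist": 0,"grip": 255}
    - {"x": 1.78,"y": 3.28,"z": 0,"twist": 0,"grip": 255}
    - {"x": 1.78,"y": 3.28,"z": 0,"twist": 0,"grip": 255}
    - {"x": 1.78,"y": 3.28,"z": 0,"twist": 0,"grip": 255}
    - {"x": 1.78,"y": 3.28,"z": 0,"twist": 0,"grip": 255}

```text
t: 25.7
position: [621.6, -225.2, 214.6]
ee_rot: [-3.128, 0.278, 0.003]
force: [0.3, 0.9, -0.3]
opening: 0.271
```

Emit:
arm_command:
  commands:
    - {"x": 0,"y": 0,"z": 0,"twist": 0,"grip": 255}
    - {"x": 0,"y": 0,"z": 0,"twist": 0,"grip": 255}
    - {"x": 0,"y": 0,"z": 0,"twist": 0,"grip": 255}
    - {"x": 0,"y": 0,"z": 0,"twist": 0,"grip": 255}
    - {"x": 0,"y": 0,"z": 0,"twist": 0,"grip": 255}

```text
t: 26.12
position: [622.0, -222.1, 215.8]
ee_rot: [-3.129, 0.276, 0.0]
force: [-0.9, -0.5, 0.0]
opening: 0.269
```

Run:
```python
from h import *
c,P,o=look('w',['board_long'],'w10')
for t,d,q in o:
    try:
        k,r,n=chip(c,P,d); print('chip',k.round(1),np.round(r[1],1),round(r[2],1),n,'board',green(P,d,c))
    except Exception as e: print(e)
print(settle(4).round(2), arm.get_obs()['opening'],arm.get_obs()['qpos'].round(2))
```

```text
t 26.17 tcp [ 622.1 -222.3  215.9] yaw -10.09 zaxis [-1.e-04  6.e-04 -1.e+00]
board_long 0.3 [120. 218.] 2891 zt 42.6 c [614.1  -0.8] [49.3 49. ] 71.5
attempt to get argmax of an empty sequence
[[622.1, -222.6, 216.0, -10.1], [622.1, -222.8, 216.0, -10.1], [622.0, -222.9, 216.0, -10.1], [622.0, -223.0, 216.0, -10.1]]
[ 622.05 -222.82  215.99  -10.13] 0.27343671218902843 [ 0.19  0.88  0.26  1.15 -0.23  1.14 -1.29]
```

View pics/w10.png

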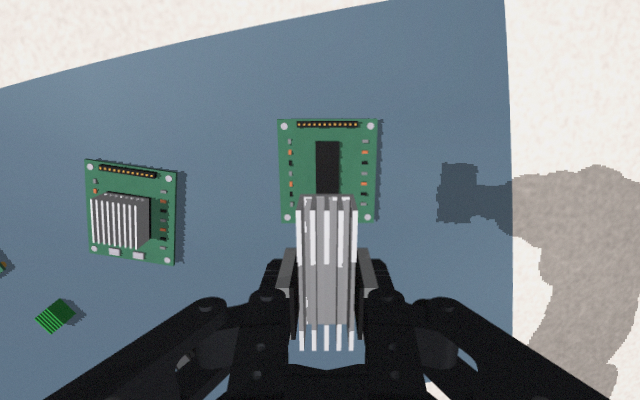

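The long chip at (327,167) is partly hidden by the held sink, and the network missed the board. I'll fit the board outline from the visible green and the chip's sides.

Run:
```python
from h import *
c=cam('wrist'); P=cloud(c)
m=np.zeros((400,640),bool); m[112:228,272:388]=1
d={'mask':m}
print('board',green(P,d,c))
g=c['img'].max(2)
mm=(g<60)&(abs(P[...,2]-16)<3); mm[:138]=0; mm[190:]=0; mm[:,:308]=0; mm[:,347:]=0
q=P[mm]; a=np.radians(-10.1); ex=np.array([np.cos(a),np.sin(a)]); ey=np.array([-ex[1],ex[0]])
p=settle(2); b=q[:,:2]-p[:2]
print('chip rel tool-yaw frame x',np.percentile(b@ex,[1,99]).round(1),'y(left)',np.percentile(b@ey,[1,99]).round(1), len(q), p.round(2))
```

```text
board ((621.6796264648438, -222.2281036376953), (99.51942443847656, 109.16610717773438), 79.89081573486328)
[[622.0, -223.2, 215.9, -10.2], [622.0, -223.2, 215.9, -10.2]]
chip rel tool-yaw frame x [-16.7  31.7] y(left) [-10.7  12. ] 1106 [ 622.   -223.17  215.91  -10.16]
```

Emit:
arm_command:
  commands:
    - {"x": -0.05,"y": -0.08,"z": 4,"twist": 0,"grip": 255}
    - {"x": 0,"y": 0,"z": 4,"twist": 0,"grip": 255}
    - {"x": 0,"y": 0,"z": 4,"twist": 0,"grip": 255}
    - {"x": 0,"y": 0,"z": 4,"twist": 0,"grip": 255}
    - {"x": 0,"y": 0,"z": 1.2,"twist": 0,"grip": 255}

```text
t: 26.98
position: [619.3, -221.3, 38.5]
ee_rot: [-3.127, 0.278, 0.01]
force: [-0.3, 1.4, -1.4]
opening: 0.272
```

Emit:
arm_command:
  commands:
    - {"x": 0,"y": 0,"z": 0.8,"twist": 0,"grip": 255}
    - {"x": 0,"y": 0,"z": 0.6,"twist": 0,"grip": 255}
    - {"x": 0,"y": 0,"z": 0,"twist": 0,"grip": 255}
    - {"x": 0,"y": 0,"z": 0,"twist": 0,"grip": 255}
    - {"x": 0,"y": 0,"z": 0,"twist": 0,"grip": 255}

```text
t: 27.4
position: [622.4, -222.6, 31.6]
ee_rot: [3.129, -0.278, 0.003]
force: [-0.7, 0.9, -1.0]
opening: 0.273
```

Emit:
arm_command:
  commands:
    - {"x": 0,"y": 0,"z": 0,"twist": 0,"grip": 255}
    - {"x": 0,"y": 0,"z": 0,"twist": 0,"grip": 255}
    - {"x": 0,"y": 0,"z": 0,"twist": 0,"grip": 255}
    - {"x": 0,"y": 0,"z": 0,"twist": 0,"grip": 255}
    - {"x": 0,"y": 0,"z": 0,"twist": 0,"grip": 255}

```text
t: 27.82
position: [621.7, -222.4, 30.0]
ee_rot: [-3.129, 0.278, -0.0]
force: [0.1, 0.1, -0.5]
opening: 0.274
```

Run:
```python
from h import *
m=settle(3); print(m.round(2))
M=tool()[1]; print((M.T@(np.array([621.6,-222.3,m[2]])-m[:3])).round(2))
```

```text
[[621.6, -222.3, 29.9, -10.2], [621.6, -222.4, 29.9, -10.2], [621.6, -222.4, 29.9, -10.2]]
[ 621.63 -222.35   29.89  -10.17]
[-0.04 -0.05  0.  ]
```

Emit:
arm_command:
  commands:
    - {"x": 0,"y": 0,"z": 0.3,"twist": 0,"grip": 255}
    - {"x": 0,"y": 0,"z": 0.2,"twist": 0,"grip": 255}
    - {"x": 0,"y": 0,"z": 0.2,"twist": 0,"grip": 255}
    - {"x": 0,"y": 0,"z": 0,"twist": 0,"grip": 255}
    - {"x": 0,"y": 0,"z": 0,"twist": 0,"grip": 255}

```text
t: 28.38
position: [621.6, -222.3, 22.7]
ee_rot: [-3.129, 0.278, 0.0]
force: [0.4, -0.6, -1.7]
opening: 0.276
```

Emit:
arm_command:
  commands:
    - {"x": 0,"y": 0,"z": 0.06,"twist": 0,"grip": 255}
    - {"x": 0,"y": 0,"z": 0,"twist": 0,"grip": 255}
    - {"x": 0,"y": 0,"z": 0,"twist": 0,"grip": 255}

```text
t: 28.63
position: [621.7, -222.3, 22.3]
ee_rot: [-3.129, 0.278, 0.0]
force: [1.0, 0.1, -0.4]
opening: 0.271
```

Emit:
arm_command:
  commands:
    - {"x": 0,"y": 0,"z": 0.04,"twist": 0,"grip": 255}
    - {"x": 0,"y": 0,"z": 0,"twist": 0,"grip": 255}
    - {"x": 0,"y": 0,"z": 0,"twist": 0,"grip": 255}

```text
t: 28.88
position: [621.7, -222.4, 22.2]
ee_rot: [-3.129, 0.278, -0.0]
force: [-2.1, 1.0, 5.0]
opening: 0.271
```

Contact. One more nudge, then release, rise and check.

Emit:
arm_command:
  commands:
    - {"x": 0,"y": 0,"z": 0.03,"twist": 0,"grip": 255}
    - {"x": 0,"y": 0,"z": 0,"twist": 0,"grip": 255}
    - {"x": 0,"y": 0,"z": 0,"twist": 0,"grip": 255}

```text
t: 29.13
position: [621.7, -222.4, 22.2]
ee_rot: [-3.129, 0.278, -0.0]
force: [-3.6, 1.6, 9.9]
opening: 0.271
```

Emit:
arm_command:
  commands:
    - {"x": 0,"y": 0,"z": -0.05,"twist": 0,"grip": 255}
    - {"x": 0,"y": 0,"z": 0,"twist": 0,"grip": 100}
    - {"x": 0,"y": 0,"z": 0,"twist": 0,"grip": 0}
    - {"x": 0,"y": 0,"z": 0,"twist": 0,"grip": 0}
    - {"x": 0,"y": 0,"z": 0,"twist": 0,"grip": 0}

```text
t: 29.55
position: [621.6, -222.3, 22.0]
ee_rot: [-3.129, 0.278, 0.0]
force: [0.0, 0.1, -0.2]
opening: 0.824
```

Emit:
arm_command:
  commands:
    - {"x": 0,"y": 0,"z": -1,"twist": 0,"grip": 0}
    - {"x": 0,"y": 0,"z": -4,"twist": 0,"grip": 0}
    - {"x": 0,"y": 0,"z": -4,"twist": 0,"grip": 0}
    - {"x": 0,"y": 0,"z": -4,"twist": 0,"grip": 0}
    - {"x": 0,"y": 0,"z": -4,"twist": 0,"grip": 0}

```text
t: 29.97
position: [621.3, -222.3, 194.9]
ee_rot: [3.129, -0.279, 0.001]
force: [0.9, 0.8, 0.6]
opening: 1.001
```

Emit:
arm_command:
  commands:
    - {"x": 0,"y": 0,"z": -2.5,"twist": 0,"grip": 0}
    - {"x": 0,"y": 0,"z": 0,"twist": 0,"grip": 0}
    - {"x": 0,"y": 0,"z": 0,"twist": 0,"grip": 0}
    - {"x": 0,"y": 0,"z": 0,"twist": 0,"grip": 0}
    - {"x": 0,"y": 0,"z": 0,"twist": 0,"grip": 0}

```text
t: 30.38
position: [621.3, -222.2, 216.3]
ee_rot: [-3.129, 0.278, 0.002]
force: [-0.2, -0.8, 0.5]
opening: 1.006
```

Run:
```python
from h import *
c,P,o=look('w',['sink_long'],'w11')
m=np.zeros((400,640),bool); m[105:235,262:398]=1
print('board',green(P,{'mask':m},c))
c,P,o=look('s',['sink_large','sink_small','sink_long','capacitor','transformer'],'s11','scene')
cv2.imwrite('pics/f.png',np.vstack([cv2.imread('pics/w11.png')[90:300,130:510],cv2.imread('pics/s11.png')[120:320,130:510]]))
```

```text
t 30.43 tcp [ 621.3 -222.2  216.2] yaw -10.17 zaxis [-1.4e-03  7.0e-04 -1.0e+00]
sink_long 0.97 [327. 171.] 1648 zt 40.5 c [ 621.5 -222.5] [23.6 64.9] 80.3
sink_long 0.36 [421. 322.] 677 zt 41.0 c [ 431.8 -301.6] [29.7 19.6] 17.7
board ((621.4950561523438, -222.45431518554688), (99.1207504272461, 109.233154296875), 80.05052185058594)
t 30.53 tcp [ 621.4 -222.3  216.4] yaw -10.17 zaxis [-1.2e-03  5.0e-04 -1.0e+00]
sink_large 0.73 [341. 226.] 507 zt 42.6 c [619.7  -2.6] [46.7 39.8] 69.8
sink_small 0.88 [465. 204.] 332 zt 41.4 c [608.2 252.6] [29.6 30.1] 17.9
sink_small 0.82 [389. 191.] 249 zt 25.2 c [503.2 144.2] [29.3 30.4] 25.4
sink_long 0.91 [208. 239.] 633 zt 40.9 c [ 621.3 -223.3] [25.9 69. ] 79.4
capacitor 0.6 [168. 192.] 357 zt 40.7 c [ 433.1 -308.3] [30.4 26.8] 5.2
transformer 0.65 [309. 183.] 292 zt 33.2 c [432.1 -14.9] [42.3 29.2] 20.7
```

View pics/f.png

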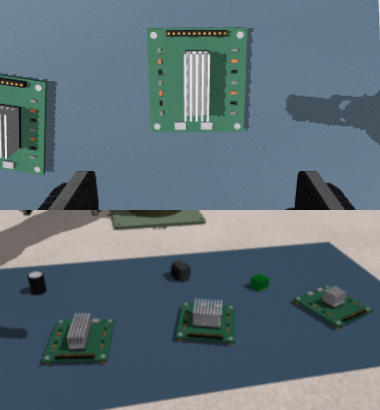

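All three sinks sit flat, centred and square on their chips. The capacitor, transformer and green decoy are undisturbed and the robot is clear, so I'm handing in.

```bash
python3 -c "
from cell import ticket
print(ticket.job_done())"
```

```text
the job is handed in; nothing more can be done
None
```

I set all three aluminium heat sinks down on their matching chips and handed the job in at about t = 30.5 s of the 83 s allowed. None was dropped. I lowered each one onto its chip until it touched (at most about 20 N), then opened the gripper and raised it clear.

**Centring and angle:** the wrist camera compared each placed sink with its board:

| Sink | Offset from board centre | Angle difference |
|---|---|---|
| large | about 0.2 mm | about 0.3° |
| small | about 0.4 mm | about 0.4° |
| long | about 0.1 mm | about 0.3° |

**Flatness:** the sink tops measured 40.5–42.6 mm above the bench, which matches chip height plus sink height.

**Bystanders:** I never touched the capacitor, the transformer or the green look-alike. The last scene picture shows all three still standing. The scene camera's two position readings of the capacitor and the transformer differ by 3–5 mm. I put that down to noise in the outline the network returns.

**Checks that disagreed:**
- **Large sink:** in the last scene picture its centre read about 5 mm off in x. Only part of its top was measured there (40 of 48 mm), so I trusted the wrist measurement.
- **Long board:** the network missed it while the held sink hid part of the chip. I fitted its outline from the colour and depth data instead.
- **Large sink grip:** I gripped it once, let go to check the camera against the jaws, and gripped it again slightly higher.

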